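# Hang the reserved marker on the counter post

## Task

The muffins on the round wooden board are all reserved, so put the red marker on the little capped post that stands beside them. Slide the marker's open ring sideways through its gap onto the post below the cap, set it down flat and upright on the post's round foot with the rod well inside the ring, and let go. Leave the green marker standing where it is.

Things in the scene. Friction and masses are not known exactly. Their poses are not given: they have to be found in the camera images.
- stand: Fixed post stand: round light-wood foot 120 mm across, 12 mm thick; vertical steel rod 10 mm in diameter at its centre; flat light-wood cap 60 mm across on top, 102 to 108 mm above the table, too wide for the marker's ring. Slim collars (18 mm, for looks) at the rod's ends. Origin on the rod's axis at table level; z up; yaw means nothing.
- marker_red: Loose red marker, 0.08-0.17 kg: flat C ring of 12 mm round bar (inner diameter 44 mm, outer 68) with a clear gap 30 mm wide, and opposite it an upright tab to grip. Origin: ring centre, at the underside; z up; +y points out through the gap, at the start within 20 degrees of world +y. Tab: 12 mm thick along x, y = -32 to -66 mm (centre -49), z = 0 to 70 mm, with a white band.
- marker_green: Loose green marker, the same shape, size and frame as the red one; to be left alone. Round about stand clear glass domes over the plates (120 mm high) and clear glass jars to the right (240 mm high), hard to see: cross over them higher than that and come down from above.

How it is judged:
By the outcome, as a careful person would: the job done as asked, in the order asked, and still so for the second after the job is handed in, with the robot touching nothing.
It also fails if it takes over 42 s, if anything falls off the work surface, if the arm or the gripper's body presses on something with over 40 N, if the wrist force passes 120 N, or if a joint passes its speed limit or range.

## Robot

A 7-joint arm with a two-finger parallel gripper is mounted at the origin on a cart in front of the work surface, level with it; the furniture and walls round the work are solid. World frame = base frame: x ahead of the robot, y to its left, z up, the work surface at z = 0. Lengths are in m, angles in degrees, forces in N, time in s.
With the tool pointing down it reaches from about 0.425 to 0.875 m from the base axis. Payload 4.7 kg.
Tool frame: the origin (TCP) lies at the very end of the fingers, on their centre line; the grasp point (between the pads) lies env.tcp_to_grasp behind it (env.tcp_to_grasp is the distance from the TCP to the grasp point, in m); z points along the fingers, x is the direction in which the jaws open and shut, and the axes are right-handed (so a half turn about z gives the same grasp; the last joint's range is limited). The gripper opens to 87 mm and grips with 3 to 60 N. Pads are 19 mm wide; open, the fingers measure 117 mm over their backs; the gripper's body (75 mm by 190 mm) begins 51 mm behind the grasp point.
Start: joints at [-70.411, 18.392, -4.016, 83.108, 1.295, 78.541, -3.26], TCP at [0.209, 0.615, 0.223] pointing down, gripper open.
Joint ranges: [-163.93, 163.93], [-17.29, 119.83], [-79.2, 71.16], [3.27, 140.29], [-89.18, 269.18], [5.43, 117.66], [-154.24, 154.24]. Speed limits (degrees/s): [147.25, 147.25, 180, 180, 180, 180, 180].

## Interface

Orientations are given as [roll, pitch, yaw] about the fixed x, y, z axes, in that order (R = Rz(yaw) Ry(pitch) Rx(roll)).
In Python, from cell import env gives the robot as it stands. The module is installed in compiled form; this text tells all that it offers.
- The arm moves only by the tool send_rows, never from a script. Its argument "steps" is a list of rows, each a list of 3 entries, a list of its own where there are three numbers: the shift along the tool's x, y, z in m, then the turn, a rotation vector about the tool's x, y, z in rad, then the finger opening in m, from 0 to 0.087. A call has exactly 5 rows; each row is the pose to reach, as a shift and turn from the pose commanded when the call began, along the tool's axes at that moment; what a row does not reach only later rows make up. A row lasts 1/12 s, in which the tool goes at most 41.7 mm and 7.16 degrees, less where a joint would pass 70% of its speed; a pose out of reach is approached as far as the arm can. A call with a gripper value outside its range is refused whole. The fingers move at their own pace and stop on an object; "grip_force" is the grip in N (left out, the last holds). Time passes only in rows, so rows that repeat a pose let the fingers close, or fill a call up. It gives the time, the measured TCP pose, the force and the opening at its end, in the units of the state.
- env.get_obs(): the state, without advancing time (a new reading comes with each control period).
- env.read_camera(name): name is "side" or "top"; returns a dict with "pixels" (420x560x3 uint8, red, green, blue), "fx", "fy", "cx", "cy" (pixels), "k1" (the pictures are not rectified: a ray, as slopes to the right and down, at radius r is drawn at 1 + k1 r^2 times it, then the intrinsics apply), "position" and "rotation" of the camera in the world. Camera axes: x right, y up, looking along -z (the intrinsics and any distortion apply to the point x, -y, -z); pixel columns grow to the right and rows downward; lengths in m; the calibration is good to about 2 mm. A picture is of the moment at which its call begins. There is no depth.
- env.sign_off(): hands the job in, once; it reports no verdict.
The state is a dict: "time_s": time; "qpos": joint angles; "joint_velocities": joint speeds; "effort": joint torques, N m; "tool_pos": TCP position; "tool_rot": TCP orientation; "force": force on the tool from outside, world axes, zero at the start; "wrist_torque": the same for the moment, N m; "grip_width": finger opening in m.
Only numpy, scipy, OpenCV 4.12 (cv2) and the standard library are available. Lean on these libraries where they do the work, as an engineer would, in place of code of your own. Each camera call takes 0.05 s, during which the arm holds its last target.

## Working session

There is one attempt and no reset: what is moved stays moved. The work goes in short steps, Python scripts to look and compute and a tool call to move; the robot and the scene stay as the last step left them, time stands still between calls to the robot, and variables do not carry over. Pictures are saved under pics/ and viewed, and the job is handed in when it is done.

Besides the shell and the picture viewer there is one more tool, called after "Call:" as a command line: name --argument value ..., lists and objects as JSON in quotes. send_rows: Moves the arm, as the interface text tells. Its arguments: {"type":"object","properties":{"steps":{"type":"array"},"grip_force":{"type":"number"}},"required":["steps"]}

```bash
mkdir -p pics; python3 - <<'E'
from cell import env
import cv2,json
print(env.tcp_to_grasp)
o=env.get_obs();print(o)
for n in("side","top"):
    c=env.read_camera(n)
    cv2.imwrite(f"pics/{n}0.png",cv2.cvtColor(c["pixels"],cv2.COLOR_RGB2BGR))
    print({k:v for k,v in c.items() if k!="pixels"})
E
```

```text
0.0187
{'time_s': 0.0, 'qpos': array([-70.41082661,  18.43819971,  -4.01709921,  83.17624327,
         1.29474855,  78.54132385,  -3.26081816]), 'joint_velocities': array([-0.05157187,  0.07470328,  0.0804001 , -0.09001867, -0.06332397,
        0.07634526,  0.0401556 ]), 'effort': array([-8.50683500e-05, -4.91277266e+01, -4.03877953e-01, -3.12524557e+01,
       -6.39783195e-02,  4.38311999e-02,  1.76490903e-04]), 'tool_pos': array([0.20911989, 0.61484087, 0.22145973]), 'tool_rot': array([1.79994864e+02, 1.10527239e-01, 7.12212203e+01]), 'force': array([-0.58829713,  0.09522723, -0.08061116]), 'wrist_torque': array([-0.00474572, -0.00891281, -0.03891649]), 'grip_width': 0.08703992690484341}
{'fx': 445.3092921063041, 'fy': 445.3092921063041, 'cx': 279.8063179395465, 'cy': 210.5993460909737, 'k1': -0.08791484383886096, 'position': array([0.41308765, 0.69857525, 0.65098097]), 'rotation': array([  42.83862801,   -0.39502019, -157.41714509])}
{'fx': 484.1943645389778, 'fy': 484.1943645389778, 'cx': 281.86875583981697, 'cy': 210.7870978345205, 'k1': 0.037443449378114405, 'position': array([0.45406464, 0.18164738, 0.87115121]), 'rotation': array([ 11.59974307,  -0.33627684, -94.92584693])}
```

View pics/side0.png

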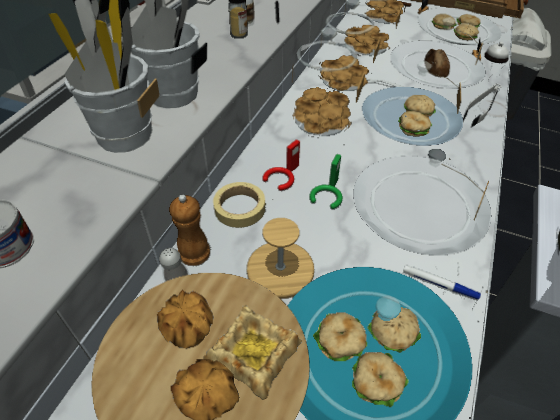

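View pics/top0.png

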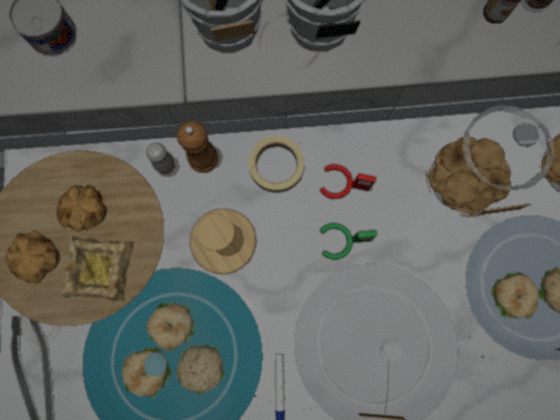

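```bash
cat > h.py <<'E'
import numpy as np,cv2
from scipy.spatial.transform import Rotation as R
from scipy.optimize import minimize
from cell import env
def proj(c,P):
    M=R.from_euler('xyz',c['rotation'],degrees=True).as_matrix()
    q=(np.asarray(P,float)-c['position'])@M
    s=np.c_[q[:,0],-q[:,1]]/(-q[:,2:])
    s=s*(1+c['k1']*(s**2).sum(1,keepdims=True))
    return s*[c['fx'],c['fy']]+[c['cx'],c['cy']]
def ray(c,u,z):
    d=(np.array(u)-[c['cx'],c['cy']])/[c['fx'],c['fy']]
    s=d.copy()
    for _ in range(30): s=d/(1+c['k1']*(s@s))
    M=R.from_euler('xyz',c['rotation'],degrees=True).as_matrix()
    v=M@np.array([s[0],-s[1],-1]); p=c['position']
    return p+v*(z-p[2])/v[2]
def model():
    a=np.arcsin(15/28); t=np.linspace(np.pi/2+a,np.pi*2.5-a,70)
    P=[]
    for r,z in [(28+6*np.cos(f),6+6*np.sin(f)) for f in np.linspace(0,2*np.pi,12,endpoint=False)]+[(28,6)]:
        P.append(np.c_[r*np.cos(t),r*np.sin(t),0*t+z])
    g=[p.ravel() for p in np.meshgrid([-6,-2,2,6],np.linspace(-66,-32,14),np.linspace(0,70,30))]
    P.append(np.c_[g[0],g[1],g[2]])
    return np.vstack(P)/1000
MP=model()
def rmask(c,T,pts=MP):
    x,y,z,yaw=T[:4]
    P=R.from_euler('z',yaw).apply(pts)+[x,y,z]
    uv=proj(c,P); m=np.zeros((420*2,560*2),np.uint8)
    for u in uv: cv2.circle(m,tuple(int(round(k*2)) for k in u),2,1,-1)
    return m
def cmask(c,col):
    h=cv2.cvtColor(c['pixels'],cv2.COLOR_RGB2HSV)
    H,S,V=[h[...,i].astype(int) for i in range(3)]
    if col=='red': m=((H<8)|(H>172))&(S>150)&(V>50)
    else: m=(H>55)&(H<80)&(S>130)&(V>35)
    m=m.astype(np.uint8)
    n,l,st,_=cv2.connectedComponentsWithStats(cv2.dilate(m,np.ones((7,7))))
    return m
def grab(tag=None):
    d={n:env.read_camera(n) for n in('side','top')}
    if tag:
        for n in d: cv2.imwrite(f'pics/{n}_{tag}.png',cv2.cvtColor(d[n]['pixels'],cv2.COLOR_RGB2BGR))
    return d
E
python3 - <<'E'
from h import *
import pickle
d=grab(); pickle.dump(d,open('d0.pkl','wb'))
for n in d:
  for col in('red','green'):
    m=cmask(d[n],col); k,l,st,ce=cv2.connectedComponentsWithStats(m)
    print(n,col,[(list(s),ce[i].round()) for i,s in enumerate(st) if i and s[4]>30])
print(ray(d['top'],(337,181),.006),ray(d['side'],(279,179),.006))
print('foot',ray(d['top'],(222,241),.012),ray(d['side'],(281,268),.012))
print('cap',ray(d['top'],(217,233),.108),ray(d['side'],(281,232),.108))
for n in d:
  o=cv2.resize(d[n]['pixels'][120:290,170:400],None,fx=3.4,fy=3.4,interpolation=cv2.INTER_CUBIC)
  cv2.imwrite(f'pics/crop_{n}.png',o[...,::-1])
E
```

```text
side red [([np.int32(263), np.int32(140), np.int32(37), np.int32(50), np.int32(532)], array([286., 166.]))]
side green [([np.int32(310), np.int32(155), np.int32(32), np.int32(54), np.int32(477)], array([330., 185.]))]
top red [([np.int32(321), np.int32(165), np.int32(33), np.int32(33), np.int32(316)], array([339., 182.])), ([np.int32(357), np.int32(174), np.int32(19), np.int32(9), np.int32(104)], array([366., 178.]))]
top green [([np.int32(321), np.int32(224), np.int32(34), np.int32(35), np.int32(297)], array([339., 241.])), ([np.int32(356), np.int32(231), np.int32(20), np.int32(10), np.int32(110)], array([365., 234.]))]
[0.67790962 0.05502431 0.006     ] [0.67523412 0.06113929 0.006     ]
foot [0.58351053 0.27275019 0.012     ] [0.58201757 0.27549186 0.012     ]
cap [0.58253741 0.26970614 0.108     ] [0.58338753 0.27441264 0.108     ]
```

View pics/crop_top.png

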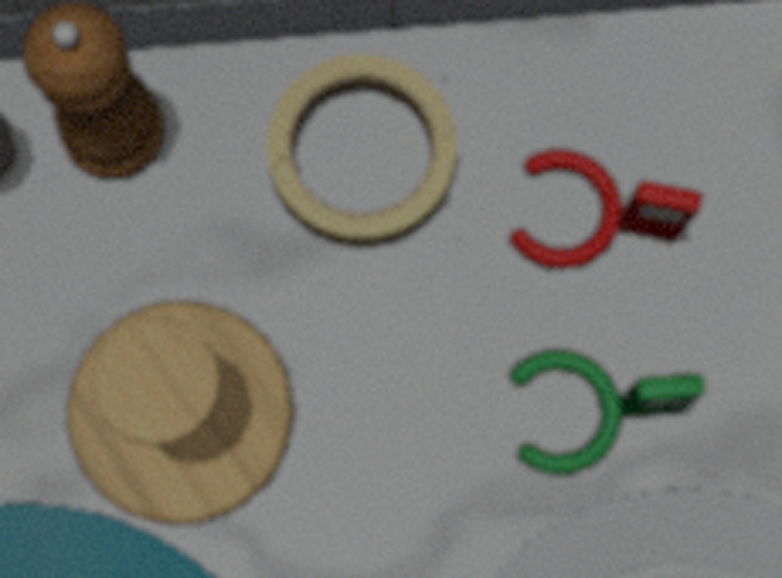

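View pics/crop_side.png

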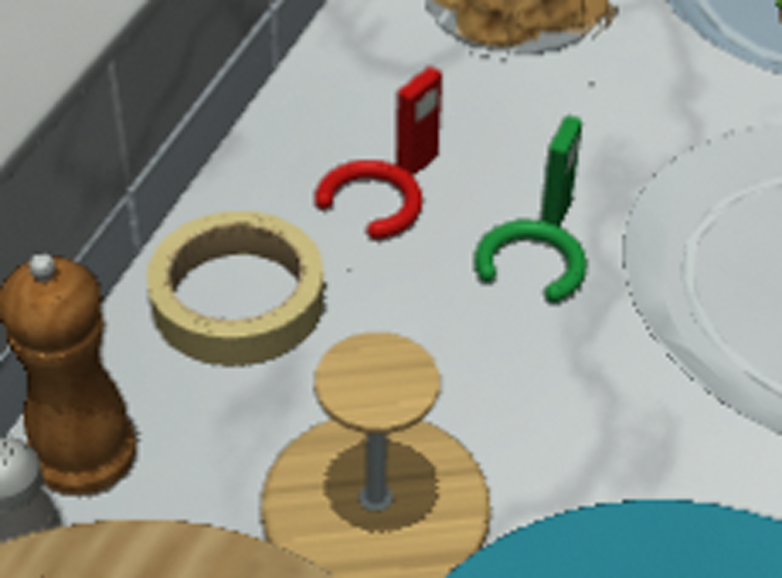

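```bash
cat > fit.py <<'E'
from h import *
def fitm(d,col,x0,names=('side','top'),zfree=False):
    tg={}
    for n in names:
        m=cmask(d[n],col); k,l,st,ce=cv2.connectedComponentsWithStats(m)
        # keep comps near initial guess
        u0=proj(d[n],[[x0[0],x0[1],x0[2]+.02]])[0]
        mm=np.zeros_like(m)
        for i in range(1,k):
            if st[i][4]>8 and np.linalg.norm(ce[i]-u0)<60: mm[l==i]=1
        # fill white band
        mm=cv2.morphologyEx(mm,cv2.MORPH_CLOSE,np.ones((3,3)))
        tg[n]=cv2.GaussianBlur(cv2.resize(mm*255,None,fx=2,fy=2,interpolation=cv2.INTER_LINEAR).astype(np.float32)/255,(0,0),1.5)
    def f(p):
        s=0
        for n in names:
            T=[p[0],p[1],p[2] if zfree else x0[2],p[-1]]
            a=cv2.GaussianBlur(rmask(d[n],T).astype(np.float32),(0,0),1.5)
            # pixel coordinates: resized centre offset .5
            s+=((a-tg[n])**2).sum()/tg[n].sum()
        return s
    p0=np.array([x0[0],x0[1]]+([x0[2]] if zfree else [])+[x0[3]])
    sim=np.vstack([p0]+[p0+e for e in np.diag([.006]*(len(p0)-1)+[.12])])
    r=minimize(f,p0,method='Nelder-Mead',options=dict(initial_simplex=sim,xatol=1e-4,fatol=1e-5,maxiter=250))
    return r.x,r.fun
E
python3 - <<'E'
from fit import *
import pickle
d=pickle.load(open('d0.pkl','rb'))
for col,x0 in(('red',[.677,.057,0,0]),('green',[.585,.06,0,0])):
  for nm in (('side','top'),('side',),('top',)):
    best=min((fitm(d,col,x0[:3]+[a],nm) for a in(-.2,.2)),key=lambda t:t[1])
    print(col,nm,best[0].round(4),np.degrees(best[0][-1]).round(1),round(best[1],3))
t=d['top']
print('jar',ray(t,(507,148),.24),ray(t,(507,148),0.0)); print('knob',ray(t,(391,350),.12),ray(d['side'],(388,308),.12),ray(t,(155,365),.12), ray(d['side'],(437,155),.12))
print('muffinR',ray(t,(470,175),.03),'wall',ray(t,(430,115),0),ray(t,(200,130),0))
# wider crop
o=cv2.resize(t['pixels'][80:260,380:560],None,fx=3.3,fy=3.3,interpolation=cv2.INTER_CUBIC);cv2.imwrite('pics/jt.png',cv2.convertScaleAbs(o[...,::-1],alpha=1.6))
o=cv2.resize(d['side']['pixels'][0:180,260:520],None,fx=3,fy=3,interpolation=cv2.INTER_CUBIC);cv2.imwrite('pics/js.png',o[...,::-1])
E
```

```text
red ('side', 'top') [ 0.6768  0.059  -0.2376] -13.6 1.538
red ('side',) [ 0.6764  0.0587 -0.2203] -12.6 0.394
red ('top',) [ 0.6764  0.06   -0.2027] -11.6 1.129
green ('side', 'top') [0.5657 0.0718 0.0547] 3.1 1.393
green ('side',) [0.5657 0.0725 0.0546] 3.1 0.394
green ('top',) [0.5668 0.0725 0.0901] 5.2 0.982
jar [ 0.64370531 -0.14551043  0.24      ] [ 0.71581761 -0.26991465  0.        ]
knob [0.38250818 0.02013515 0.12      ] [0.39309417 0.3524096  0.12      ] [0.39170568 0.37050729 0.12      ] [ 0.38220568 -0.00336725  0.12      ]
muffinR [ 0.66239811 -0.18011826  0.03      ] wall [ 0.79376615 -0.13649602  0.        ] [0.8006932  0.30242106 0.        ]
```

View pics/js.png

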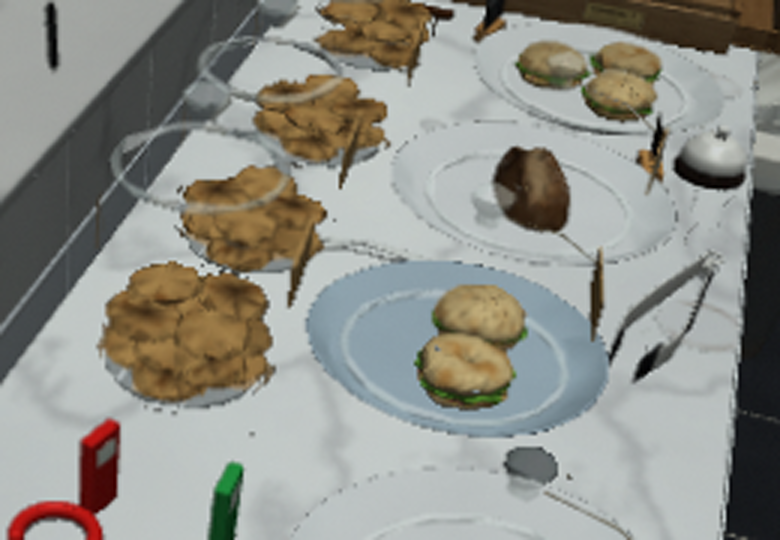

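View pics/jt.png

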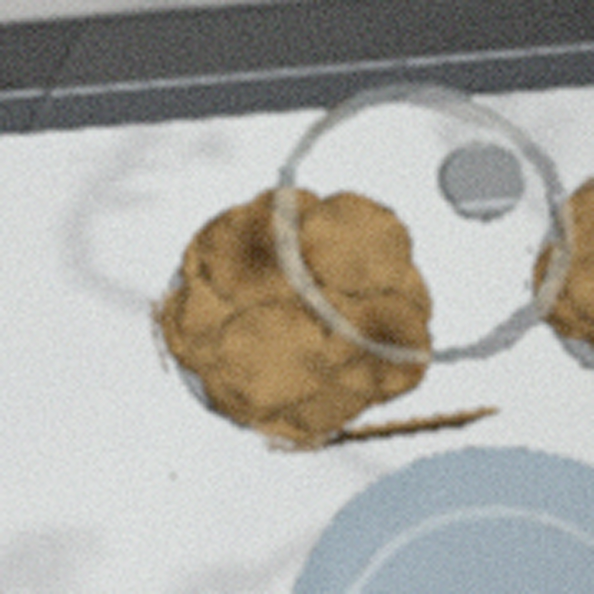

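```bash
sed -i 's/(S>150)&(V>50)/(S>120)\&(V>22)/; s/(S>130)&(V>35)/(S>100)\&(V>18)/' h.py; python3 - <<'E'
from fit import *
import pickle
d=pickle.load(open('d0.pkl','rb'))
t,s=d['top'],d['side']
res={}
for col,x0 in(('red',[.677,.059,0,-.2]),('green',[.566,.072,0,.06])):
  for nm in (('side','top'),('side',),('top',)):
    b=fitm(d,col,x0,nm); print(col,nm,b[0].round(4),np.degrees(b[0][-1]).round(1),round(b[1],3)); res.setdefault(col,b[0])
print('jarrim side',ray(s,(327,55),.24),'rim edges top',ray(t,(463,148),.24),ray(t,(551,148),.24))
print('mill top',ray(t,(192,135),.12),ray(s,(183,200),.12),'mill base',ray(s,(193,260),0))
# overlay incl. stand circles
th=np.linspace(0,2*np.pi,60)
ov=[]
for n in d:
  im=cv2.resize(d[n]['pixels'],None,fx=4,fy=4,interpolation=cv2.INTER_CUBIC)
  for r,z in((.06,.012),(.03,.108),(.06,0)):
    for dx in [0]:
      pts=proj(d[n],np.c_[.583+r*np.cos(th),.2735+r*np.sin(th),0*th+z])*4+1.5
      cv2.polylines(im,[pts.round().astype(np.int32)],True,(255,0,255),1)
  for col in res:
    m=rmask(d[n],[res[col][0],res[col][1],0,res[col][2]]); m=cv2.resize(m,None,fx=2,fy=2)
    cs,_=cv2.findContours(m,cv2.RETR_LIST,cv2.CHAIN_APPROX_NONE); cv2.drawContours(im,cs,-1,(0,0,255),1)
  x0,y0=(180,155) if n=='top' else (235,130)
  cv2.imwrite(f'pics/ov_{n}.png',im[y0*4:(y0+145)*4 if n=='top' else (y0+150)*4,x0*4:(x0+200)*4,::-1])
E
```

```text
red ('side', 'top') [ 0.677   0.059  -0.2506] -14.4 0.865
red ('side',) [ 0.6763  0.0587 -0.2194] -12.6 0.303
red ('top',) [ 0.6776  0.0597 -0.2747] -15.7 0.553
green ('side', 'top') [0.5666 0.072  0.0624] 3.6 1.02
green ('side',) [0.5659 0.0716 0.0517] 3.0 0.335
green ('top',) [0.5671 0.0723 0.0454] 2.6 0.675
jarrim side [ 0.62901376 -0.06128286  0.24      ] rim edges top [ 0.64891868 -0.08650454  0.24      ] [ 0.63848383 -0.20403618  0.24      ]
mill top [0.74541054 0.29920851 0.12      ] [0.75661297 0.28321818 0.12      ] mill base [0.73872737 0.31354221 0.        ]
```

View pics/ov_top.png

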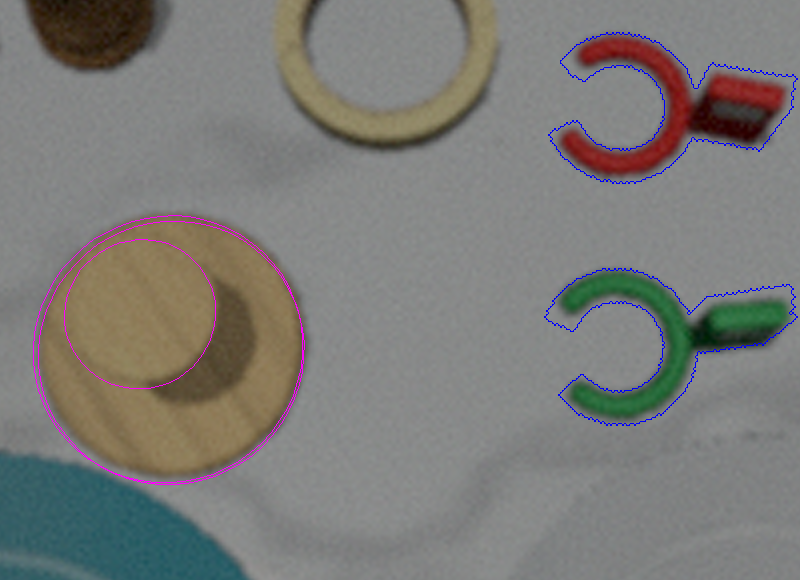

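View pics/ov_side.png

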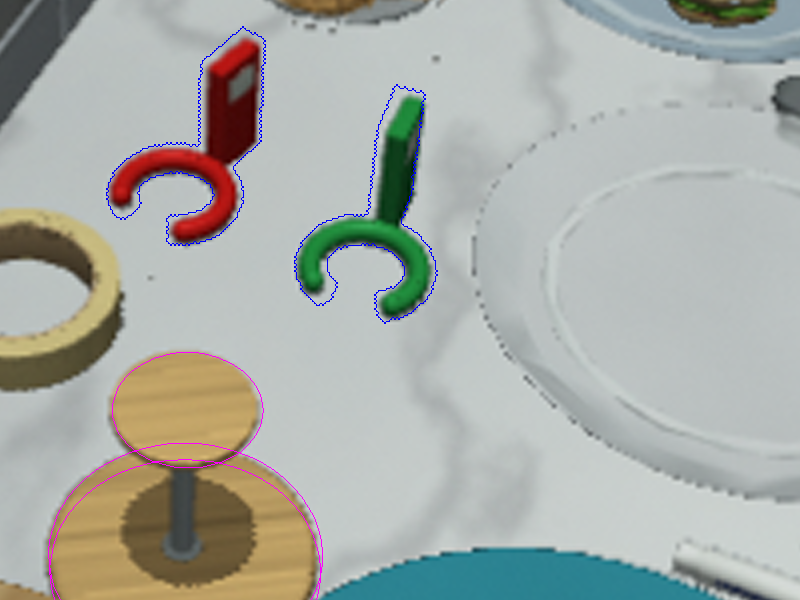

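```bash
sed -i 's/np.arcsin(15\/28)/np.arcsin(20\/28)/; s/,2,1,-1)/,1,1,-1)/; s/np.linspace(0,70,30)/np.linspace(0,70,40)/' h.py; python3 - <<'E'
from fit import *
import pickle
d=pickle.load(open('d0.pkl','rb'))
t,s=d['top'],d['side']
for col,x0 in(('red',[.677,.059,0,-.2]),('green',[.566,.072,0,.06])):
  for nm in (('side','top'),('side',),('top',)):
    b=fitm(d,col,x0,nm); print(col,nm,b[0].round(4),np.degrees(b[0][-1]).round(1),round(b[1],3))
# wood foot fit by ellipse/cap via hough-free: sample mask
for n in d:
  h=cv2.cvtColor(d[n]['pixels'],cv2.COLOR_RGB2HSV)
  m=((h[...,0]>10)&(h[...,0]<25)&(h[...,1]>60)).astype(np.uint8)
  k,l,st,ce=cv2.connectedComponentsWithStats(m)
  u=proj(d[n],[[.583,.273,.108]])[0].astype(int); i=l[u[1],u[0]]; print(n,st[i],ce[i])
E
```

```text
red ('side', 'top') [ 0.6777  0.0601 -0.2735] -15.7 0.484
red ('side',) [ 0.678   0.06   -0.2804] -16.1 0.165
red ('top',) [ 0.6777  0.0601 -0.2736] -15.7 0.316
green ('side', 'top') [0.5667 0.0731 0.0242] 1.4 0.572
green ('side',) [0.5663 0.0726 0.0312] 1.8 0.168
green ('top',) [0.5676 0.073  0.0226] 1.3 0.399
side [   92   218   222   202 30203] [210.88749462 343.49071284]
top [ 190  209   66   65 3340] [222.48892216 240.8508982 ]
```

```bash
cat > p.py <<'E'
import sys,numpy as np
from scipy.spatial.transform import Rotation as R
from cell import env
def plan(tx,ty,tz,yaw,off=(0,0,0)):
    o=env.get_obs(); Rm=R.from_euler('xyz',o['tool_rot'],degrees=True)
    dlt=Rm.inv().apply(np.array([tx,ty,tz])-o['tool_pos'])
    rv=(Rm.inv()*R.from_euler('xyz',[180,0,yaw],degrees=True)).as_rotvec()
    print('t',round(o['time_s'],2),'pos',o['tool_pos'].round(4),'rot',o['tool_rot'].round(2),'F',o['force'].round(1),'w',round(o['grip_width'],4))
    print('shift',dlt.round(4),'norm',np.linalg.norm(dlt).round(3),'rot',rv.round(4),'q',o['qpos'].round(0))
if __name__=='__main__': plan(*map(float,sys.argv[1:5]))
E
python3 p.py .664 .012 .23 -15.8
```

```text
t 0.2 pos [0.2092 0.615  0.2219] rot [1.7999e+02 7.0000e-02 7.1220e+01] F [-0.1  0.4  0.7] w 0.0868
shift [-0.4245  0.6247 -0.0076] norm 0.755 rot [1.0000e-03 9.0000e-04 1.5188e+00] q [-70.  18.  -4.  83.   1.  79.  -3.]
```

Call:
send_rows --steps '[[[-0.022,0.033,-0.002],[0,0,0.08],0.087],[[-0.044,0.066,-0.004],[0,0,0.16],0.087],[[-0.066,0.099,-0.006],[0,0,0.24],0.087],[[-0.088,0.132,-0.008],[0,0,0.32],0.087],[[-0.11,0.165,-0.008],[0,0,0.4],0.087]]'

```text
time_s: 0.62
tool_pos: [0.331, 0.4566, 0.2309]
tool_rot: [-180.0, -0.0, 48.1]
force: [0.2, 0.0, 0.3]
grip_width: 0.0869
```

```bash
python3 p.py .664 .012 .23 -15.8
```

```text
t 0.62 pos [0.331  0.4566 0.2309] rot [-1.7999e+02 -4.0000e-02  4.8090e+01] F [0.2 0.  0.3] w 0.0869
shift [-0.1084  0.5447  0.0008] norm 0.555 rot [-5.000e-04 -5.000e-04  1.115e+00] q [-60.   8.   4.  95.  -1.  77.  -8.]
```

Call:
send_rows --steps '[[[-0.008,0.04,0],[0,0,0.08],0.087],[[-0.016,0.08,0],[0,0,0.16],0.087],[[-0.024,0.12,0],[0,0,0.24],0.087],[[-0.032,0.16,0],[0,0,0.32],0.087],[[-0.04,0.2,0],[0,0,0.4],0.087]]'

```text
time_s: 1.03
tool_pos: [0.4536, 0.2934, 0.2307]
tool_rot: [-180.0, -0.0, 25.2]
force: [1.7, 0.2, -0.1]
grip_width: 0.0867
```

```bash
python3 p.py .664 .012 .23 -15.8
```

```text
t 1.03 pos [0.4536 0.2934 0.2307] rot [-1.7998e+02 -2.0000e-02  2.5160e+01] F [ 1.7  0.2 -0.1] w 0.0867
shift [0.0708 0.3441 0.0006] norm 0.351 rot [-4.00e-04 -2.00e-04  7.15e-01] q [-49.   5.  14.  99.  -1.  77.  -9.]
```

Call:
send_rows --steps '[[[0.008,0.04,0],[0,0,0.08],0.087],[[0.016,0.08,0],[0,0,0.16],0.087],[[0.024,0.12,0],[0,0,0.24],0.087],[[0.032,0.16,0],[0,0,0.32],0.087],[[0.04,0.2,0],[0,0,0.4],0.087]]'

```text
time_s: 1.45
tool_pos: [0.5755, 0.13, 0.2307]
tool_rot: [-180.0, -0.0, 2.3]
force: [0.4, 0.8, 0.3]
grip_width: 0.0873
```

```bash
python3 p.py .664 .012 .23 -15.8
```

```text
t 1.45 pos [0.5755 0.13   0.2307] rot [-1.7998e+02 -2.0000e-02  2.2500e+00] F [0.4 0.8 0.3] w 0.0873
shift [0.0838 0.1213 0.0007] norm 0.147 rot [-4.000e-04 -3.000e-04  3.151e-01] q [-37.  11.  25.  92.  -5.  78.  -9.]
```

Call:
send_rows --steps '[[[0.021,0.03,0],[0,0,0.08],0.087],[[0.042,0.061,0],[0,0,0.16],0.087],[[0.063,0.091,0],[0,0,0.24],0.087],[[0.083,0.119,0],[0,0,0.31],0.087],[[0.083,0.119,0],[0,0,0.31],0.087]]'

```text
time_s: 1.87
tool_pos: [0.665, 0.0072, 0.2298]
tool_rot: [179.6, -0.2, -16.0]
force: [-1.0, -1.2, -0.1]
grip_width: 0.0866
```

```bash
python3 p.py .664 .012 .037 -15.8; python3 -c "
from h import *; grab('a')"
```

```text
t 1.87 pos [0.665  0.0072 0.2298] rot [ 1.7965e+02 -1.7000e-01 -1.6010e+01] F [-1.  -1.2 -0.1] w 0.0866
shift [-0.0028 -0.0055  0.1928] norm 0.193 rot [ 0.0061 -0.003  -0.0037] q [-27.  22.  32.  81. -11.  80. -11.]
```

View pics/side_a.png

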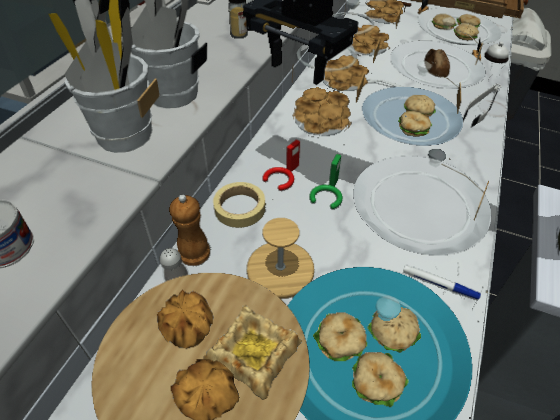

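View pics/top_a.png

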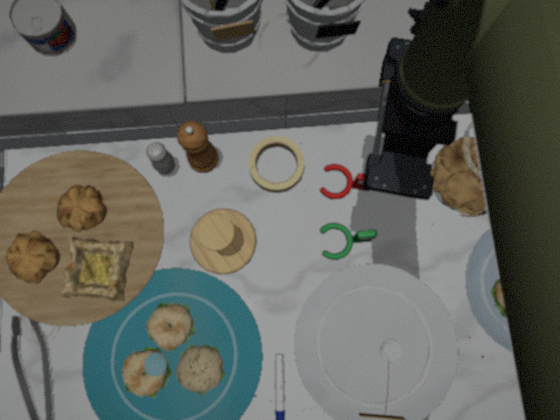

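```bash
python3 - <<'E'
from h import *
t=env.read_camera('top')
o=env.get_obs();Rm=R.from_euler('xyz',o['tool_rot'],degrees=True)
for z in(.0,-.07,-.12):
  print(z,proj(t,Rm.apply([[x,y,z] for x in(-.095,.095) for y in(-.0375,.0375)])+o['tool_pos']).round())
for a in((415,100),(300,85),(430,115)):print(ray(t,a,0),ray(t,a,.1))
E
```

```text
0.0 [[347. 208.]
 [403. 218.]
 [368.  80.]
 [420.  89.]]
-0.07 [[356. 196.]
 [417. 207.]
 [378.  55.]
 [436.  64.]]
-0.12 [[363. 186.]
 [430. 198.]
 [387.  33.]
 [450.  43.]]
[ 0.8265884  -0.11228668  0.        ] [ 0.78382616 -0.0785458   0.1       ]
[0.87642018 0.10489311 0.        ] [0.82793772 0.11370378 0.1       ]
[ 0.79376615 -0.13649602  0.        ] [ 0.7547716  -0.09997614  0.1       ]
```

Call:
send_rows --steps '[[[-0.002,-0.004,0.02],[0,0,0],0.087],[[-0.002,-0.004,0.045],[0,0,0],0.087],[[-0.002,-0.004,0.07],[0,0,0],0.087],[[-0.002,-0.004,0.09],[0,0,0],0.087],[[-0.002,-0.004,0.09],[0,0,0],0.087]]'

```text
time_s: 2.43
tool_pos: [0.6581, 0.0237, 0.1358]
tool_rot: [179.9, 0.5, -15.1]
force: [-1.2, 0.2, -1.4]
grip_width: 0.0872
```

```bash
python3 p.py .664 .012 .037 -15.8
```

```text
t 2.43 pos [0.6581 0.0237 0.1358] rot [179.92   0.47 -15.08] F [-1.2  0.2 -1.4] w 0.0872
shift [0.0096 0.0096 0.0988] norm 0.1 rot [0.0015 0.0083 0.0126] q [-27.  25.  30.  89. -13.  71. -10.]
```

Call:
send_rows --steps '[[[0,0,0],[0,0,0],0.087],[[0,0,0],[0,0,0],0.087],[[0,0,0],[0,0,0],0.087],[[0,0,0],[0,0,0],0.087],[[0,0,0],[0,0,0],0.087]]'

```text
time_s: 2.85
tool_pos: [0.6626, 0.0208, 0.142]
tool_rot: [-179.9, -0.1, -15.3]
force: [-0.1, -0.7, -0.8]
grip_width: 0.0871
```

```bash
python3 p.py .664 .012 .037 -15.8
```

```text
t 2.85 pos [0.6626 0.0208 0.142 ] rot [-1.7994e+02 -1.1000e-01 -1.5290e+01] F [-0.1 -0.7 -0.8] w 0.0871
shift [0.0035 0.0082 0.105 ] norm 0.105 rot [-0.001  -0.002   0.0089] q [-27.  24.  30.  88. -13.  71. -10.]
```

Call:
send_rows --steps '[[[0.0035,0.008,0.015],[0,0,0.009],0.087],[[0.0035,0.008,0.03],[0,0,0.009],0.087],[[0.0035,0.008,0.045],[0,0,0.009],0.087],[[0.0035,0.008,0.055],[0,0,0.009],0.087],[[0.0035,0.008,0.055],[0,0,0.009],0.087]]'

```text
time_s: 3.27
tool_pos: [0.6616, 0.0123, 0.0834]
tool_rot: [179.9, 0.2, -15.8]
force: [-1.0, 0.7, 0.1]
grip_width: 0.0868
```

```bash
python3 p.py .664 .012 .037 -15.8;  python3 -c "
from h import *; grab('b')"
```

```text
t 3.27 pos [0.6616 0.0123 0.0834] rot [179.93   0.2  -15.81] F [-1.   0.7  0.1] w 0.0868
shift [ 0.0025 -0.0004  0.0464] norm 0.046 rot [ 0.0012  0.0035 -0.0002] q [-26.  27.  29.  91. -14.  65.  -9.]
```

View pics/side_b.png

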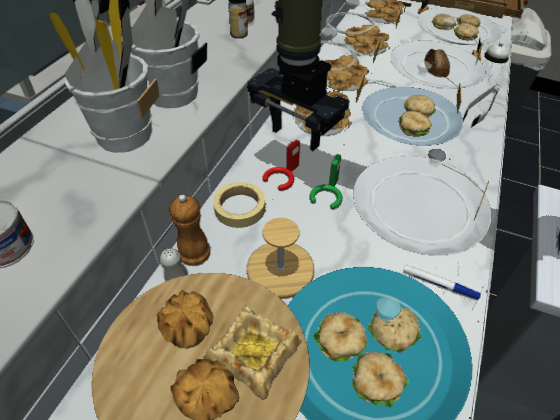

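Call:
send_rows --steps '[[[0.001,0,0.012],[0,0,0],0.087],[[0.001,0,0.024],[0,0,0],0.087],[[0.001,0,0.036],[0,0,0],0.087],[[0.001,0,0.044],[0,0,0],0.087],[[0.001,0,0.044],[0,0,0],0.087]]'

```text
time_s: 3.78
tool_pos: [0.6621, 0.0119, 0.0385]
tool_rot: [179.9, 0.3, -15.8]
force: [1.8, -0.2, -0.2]
grip_width: 0.0868
```

```bash
python3 p.py .664 .012 .037 -15.8;  python3 -c "
from h import *; d=grab('c')
for n in d:
  u=proj(d[n],[[.664,.012,.04]])[0].astype(int); print(u)
  o=d[n]['pixels'][max(0,u[1]-70):u[1]+70,u[0]-90:u[0]+90]; cv2.imwrite(f'pics/{n}_cc.png',cv2.resize(o,None,fx=4,fy=4)[...,::-1])"
```

```text
t 3.78 pos [0.6621 0.0119 0.0385] rot [179.9    0.25 -15.81] F [ 1.8 -0.2 -0.2] w 0.0868
shift [ 0.0018 -0.0006  0.0015] norm 0.002 rot [ 0.0017  0.0044 -0.0002] q [-25.  30.  28.  93. -16.  61.  -8.]
[292 154]
[364 181]
```

View pics/side_cc.png

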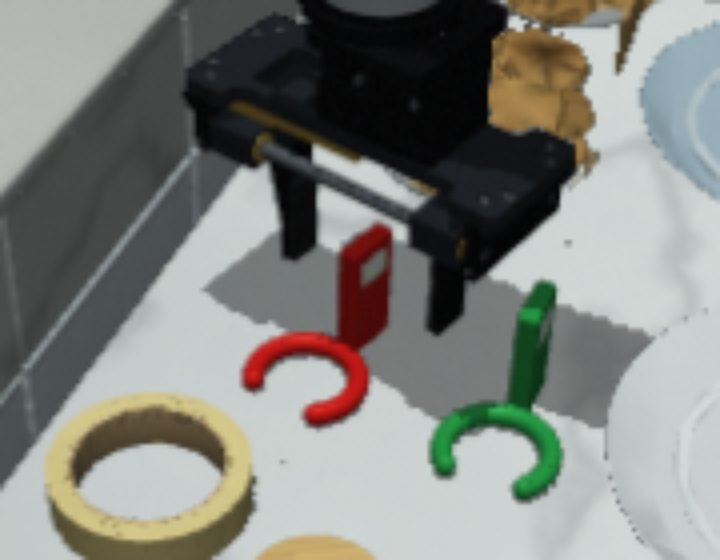

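View pics/top_cc.png

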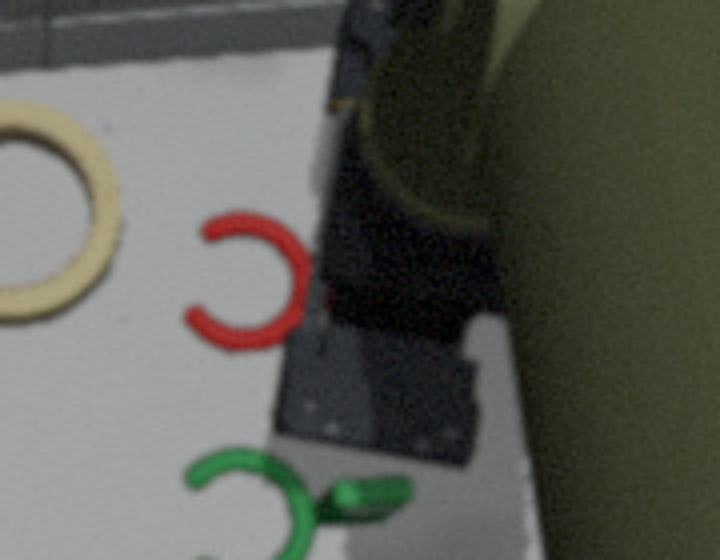

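Call:
send_rows --grip_force 25 --steps '[[[0.002,-0.0005,0],[0,0,0],0.06],[[0.002,-0.0005,0],[0,0,0],0.03],[[0.002,-0.0005,0],[0,0,0],0.012],[[0.002,-0.0005,0],[0,0,0],0.005],[[0.002,-0.0005,0],[0,0,0],0.005]]'

```text
time_s: 4.3
tool_pos: [0.6664, 0.0118, 0.0419]
tool_rot: [-180.0, -0.0, -15.8]
force: [-0.6, 0.3, -0.8]
grip_width: 0.0617
```

Call:
send_rows --steps '[[[0,0,0],[0,0,0],0.005],[[0,0,0],[0,0,0],0.005],[[0,0,0],[0,0,0],0.005],[[0,0,0],[0,0,0],0.005],[[0,0,0],[0,0,0],0.005]]'

```text
time_s: 4.72
tool_pos: [0.6662, 0.0118, 0.0416]
tool_rot: [-180.0, -0.0, -15.8]
force: [0.3, -0.0, 1.0]
grip_width: 0.0284
```

```bash
python3 p.py .664 .012 .037 -15.8
```

```text
t 4.72 pos [0.6662 0.0118 0.0416] rot [-180.     -0.    -15.81] F [ 0.3 -0.   1. ] w 0.0284
shift [-0.0021  0.0004  0.0046] norm 0.005 rot [-0.0001 -0.0001 -0.0002] q [-25.  30.  29.  92. -16.  61.  -8.]
```

Call:
send_rows --steps '[[[-0.002,0,0.003],[0,0,0],0.02],[[-0.002,0,0.003],[0,0,0],0.02],[[-0.002,0,0.003],[0,0,0],0.005],[[-0.002,0,0.003],[0,0,0],0.005],[[-0.002,0,0.003],[0,0,0],0.005]]'

```text
time_s: 5.13
tool_pos: [0.6642, 0.0123, 0.0385]
tool_rot: [-180.0, -0.0, -15.8]
force: [0.9, -0.5, -1.0]
grip_width: 0.0116
```

Call:
send_rows --steps '[[[0,0,0],[0,0,0],0.005],[[0,0,0],[0,0,0],0.005],[[0,0,0],[0,0,0],0.005],[[0,0,0],[0,0,0],0.005],[[0,0,0],[0,0,0],0.005]]'

```text
time_s: 5.55
tool_pos: [0.6642, 0.0123, 0.0385]
tool_rot: [-180.0, 0.0, -15.8]
force: [-0.0, -0.3, -0.2]
grip_width: 0.0116
```

```bash
python3 p.py .664 .012 .2 -15.8; python3 - <<'E'
from fit import *
d=grab('d')
print(fitm(d,'red',[.677,.06,0,-.27],('side',)))
E
```

```text
t 5.55 pos [0.6642 0.0123 0.0385] rot [-180.      0.    -15.82] F [-0.  -0.3 -0.2] w 0.0116
shift [-1.000e-04  3.000e-04 -1.615e-01] norm 0.161 rot [-0.      0.     -0.0003] q [-25.  30.  28.  93. -16.  61.  -8.]
(array([ 0.67663017,  0.06098357, -0.24573796]), np.float64(0.28649085760116577))
```

Call:
send_rows --steps '[[[0,0,-0.02],[0,0,0],0.005],[[0,0,-0.05],[0,0,0],0.005],[[0,0,-0.09],[0,0,0],0.005],[[0,0,-0.13],[0,0,0],0.005],[[0,0,-0.16],[0,0,0],0.005]]'

```text
time_s: 6.07
tool_pos: [0.6648, 0.0121, 0.202]
tool_rot: [-179.9, -0.1, -15.8]
force: [0.6, -0.0, -0.5]
grip_width: 0.0118
```

```bash
python3 p.py .610 .1456 .2 12
```

```text
t 6.07 pos [0.6648 0.0121 0.202 ] rot [-1.7994e+02 -1.5000e-01 -1.5820e+01] F [ 0.6 -0.  -0.5] w 0.0118
shift [-0.0892 -0.1135  0.0019] norm 0.144 rot [-4.000e-04 -2.800e-03 -4.856e-01] q [-27.  22.  31.  84. -12.  77. -11.]
```

Call:
send_rows --steps '[[[-0.015,-0.02,0],[0,0,-0.09],0.005],[[-0.04,-0.05,0],[0,0,-0.19],0.005],[[-0.065,-0.083,0],[0,0,-0.29],0.005],[[-0.08,-0.103,0],[0,0,-0.39],0.005],[[-0.089,-0.113,0],[0,0,-0.486],0.005]]'

```text
time_s: 6.48
tool_pos: [0.6072, 0.1513, 0.1983]
tool_rot: [-179.8, 0.0, 12.7]
force: [0.1, 1.2, -1.8]
grip_width: 0.0117
```

Call:
send_rows --steps '[[[0,0,0.005],[0,0,0],0.005],[[0,0,0.01],[0,0,0],0.005],[[0,0,0.02],[0,0,0],0.005],[[0,0,0.02],[0,0,0],0.005],[[0,0,0.02],[0,0,0],0.005]]'

```text
time_s: 6.9
tool_pos: [0.6092, 0.143, 0.1772]
tool_rot: [179.9, 0.1, 11.8]
force: [-0.1, 0.8, -1.5]
grip_width: 0.0117
```

```bash
python3 p.py .610 .1456 .0545 12; python3 - <<'E'
from fit import *
d=grab('e')
o=env.get_obs();p=o['tool_pos'];y=np.radians(o['tool_rot'][2])
x0=[p[0]-.0498*np.sin(y),p[1]+.0498*np.cos(y),p[2]-.0385,y];print('expected',x0)
for nm in(('side',),('side','top')): print(fitm(d,'red',x0,nm,True))
E
```

```text
t 6.9 pos [0.6092 0.143  0.1772] rot [1.7993e+02 1.3000e-01 1.1800e+01] F [-0.1  0.8 -1.5] w 0.0117
shift [ 0.0016 -0.0025  0.1227] norm 0.123 rot [ 0.0012  0.0023 -0.0034] q [-35.  18.  24.  91.  -7.  73.   2.]
expected [np.float64(0.5995181916731622), np.float64(0.19263073945113274), np.float64(0.13986802970001844), np.float64(0.20743519969600066)]
(array([0.59608351, 0.19537861, 0.14175528, 0.23189879]), np.float64(0.11564447730779648))
(array([0.59890927, 0.192828  , 0.13926597, 0.20939328]), np.float64(1.8344873189926147))
```

View pics/side_e.png

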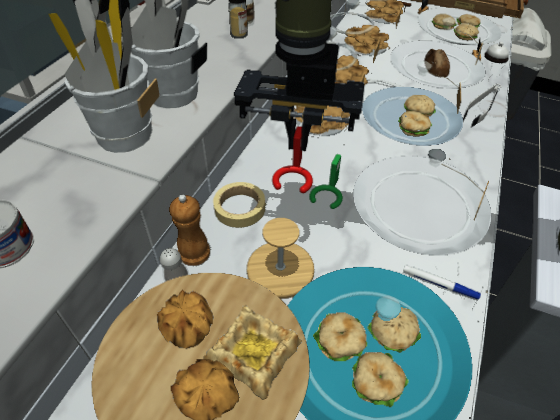

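View pics/top_e.png

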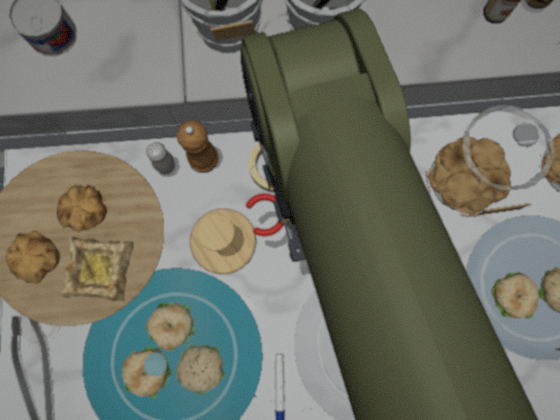

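Call:
send_rows --steps '[[[0.001,-0.002,0.02],[0,0,0],0.005],[[0.001,-0.002,0.045],[0,0,0],0.005],[[0.001,-0.002,0.075],[0,0,0],0.005],[[0.001,-0.002,0.095],[0,0,0],0.005],[[0.001,-0.002,0.105],[0,0,0],0.005]]'

```text
time_s: 7.42
tool_pos: [0.6084, 0.1465, 0.0707]
tool_rot: [180.0, 0.2, 12.0]
force: [-0.2, -0.1, -1.2]
grip_width: 0.012
```

Call:
send_rows --steps '[[[0,0,0.005],[0,0,0],0.005],[[0,0,0.01],[0,0,0],0.005],[[0,0,0.01],[0,0,0],0.005],[[0,0,0.01],[0,0,0],0.005],[[0,0,0.01],[0,0,0],0.005]]'

```text
time_s: 7.83
tool_pos: [0.611, 0.1477, 0.065]
tool_rot: [-180.0, -0.1, 12.0]
force: [0.1, -0.3, -0.5]
grip_width: 0.0117
```

```bash
python3 p.py .5934 .2238 .056 12; python3 - <<'E'
from fit import *
d=grab('f')
o=env.get_obs();p=o['tool_pos'];y=np.radians(o['tool_rot'][2])
x0=[p[0]-.0498*np.sin(y),p[1]+.0498*np.cos(y),p[2]-.0385,y];print('expected',np.round(x0,4))
for nm in(('side',),): print(fitm(d,'red',x0,nm,True))
c=d['side']['pixels'][90:300,170:400];cv2.imwrite('pics/side_fc.png',cv2.resize(c,None,fx=2.8,fy=2.8)[...,::-1])
E
```

```text
t 7.83 pos [0.611  0.1477 0.065 ] rot [-1.7998e+02 -1.4000e-01  1.2030e+01] F [ 0.1 -0.3 -0.5] w 0.0117
shift [-0.0014 -0.0781  0.009 ] norm 0.079 rot [-0.0004 -0.0025  0.0005] q [-34.  23.  22.  97. -10.  61.   4.]
expected [0.6003 0.1964 0.0262 0.21  ]
(array([0.59865911, 0.19645532, 0.02707321, 0.24174895]), np.float64(0.3306022882461548))
```

View pics/side_fc.png

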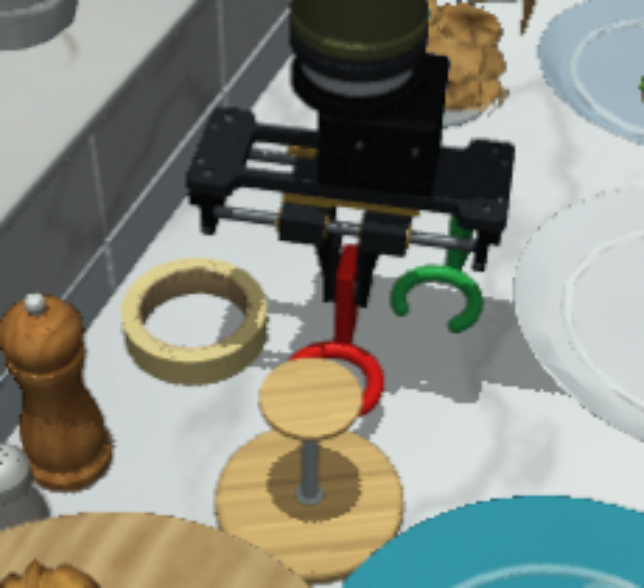

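Call:
send_rows --steps '[[[-0.001,-0.008,0.003],[0,0,0],0.005],[[-0.001,-0.016,0.005],[0,0,0],0.005],[[-0.001,-0.024,0.005],[0,0,0],0.005],[[-0.001,-0.032,0.005],[0,0,0],0.005],[[-0.001,-0.038,0.005],[0,0,0],0.005]]'

```text
time_s: 8.35
tool_pos: [0.6005, 0.1866, 0.0585]
tool_rot: [-180.0, 0.0, 12.1]
force: [-0.0, 0.0, -1.2]
grip_width: 0.0118
```

```bash
python3 p.py .5934 .2238 .058 12; python3 - <<'E'
from fit import *
d=grab('g')
c=d['side']['pixels'][90:300,170:400];cv2.imwrite('pics/side_gc.png',cv2.resize(c,None,fx=2.8,fy=2.8)[...,::-1])
E
```

```text
t 8.35 pos [0.6005 0.1866 0.0585] rot [-1.7996e+02  1.0000e-02  1.2140e+01] F [-0.   0.  -1.2] w 0.0118
shift [ 0.0009 -0.0379  0.0005] norm 0.038 rot [-0.0007  0.0002  0.0024] q [-37.  24.  22.  97. -10.  61.  -0.]
```

View pics/side_gc.png

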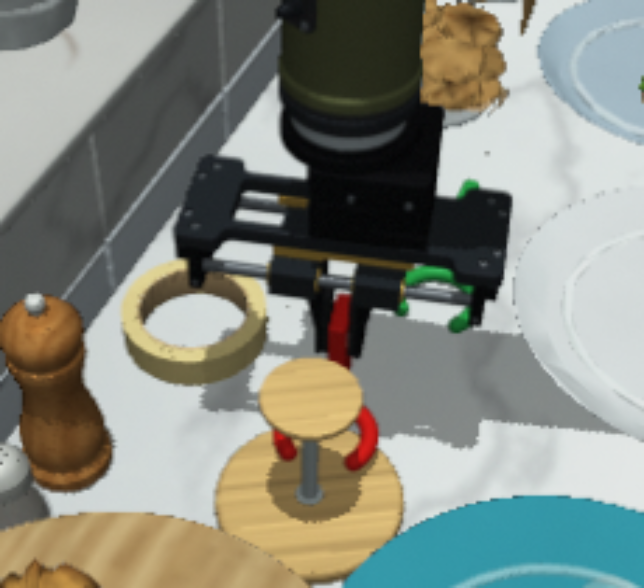

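Call:
send_rows --steps '[[[0.0005,-0.008,0],[0,0,0],0.005],[[0.0005,-0.016,0],[0,0,0],0.005],[[0.0005,-0.024,0],[0,0,0],0.005],[[0.0005,-0.032,0],[0,0,0],0.005],[[0.0005,-0.038,0],[0,0,0],0.005]]'

```text
time_s: 8.87
tool_pos: [0.5932, 0.2233, 0.0585]
tool_rot: [-180.0, 0.0, 12.1]
force: [-1.2, 0.4, -1.8]
grip_width: 0.0116
```

Call:
send_rows --steps '[[[0,0,0],[0,0,0],0.005],[[0,0,0],[0,0,0],0.005],[[0,0,0],[0,0,0],0.005],[[0,0,0],[0,0,0],0.005],[[0,0,0],[0,0,0],0.005]]'

```text
time_s: 9.28
tool_pos: [0.5938, 0.221, 0.0586]
tool_rot: [180.0, -0.0, 12.0]
force: [0.2, 0.7, -1.5]
grip_width: 0.0119
```

```bash
python3 p.py .5934 .2238 .0505 12; python3 - <<'E'
from fit import *
d=grab('i')
c=d['side']['pixels'][90:300,170:400];cv2.imwrite('pics/side_ic.png',cv2.resize(c,None,fx=2.8,fy=2.8)[...,::-1])
E
```

```text
t 9.28 pos [0.5938 0.221  0.0586] rot [ 1.7998e+02 -1.0000e-02  1.1980e+01] F [ 0.2  0.7 -1.5] w 0.0119
shift [ 0.0002 -0.0029  0.0081] norm 0.009 rot [ 0.0003 -0.0002 -0.0004] q [-40.  24.  21.  97. -10.  61.  -4.]
```

View pics/side_ic.png

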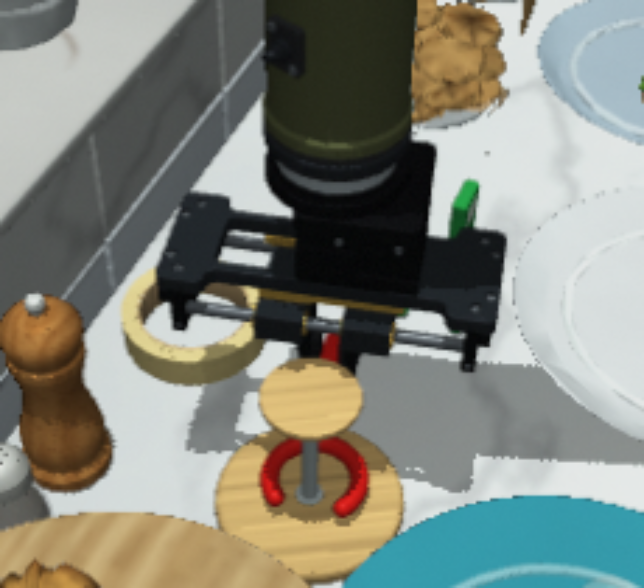

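View pics/top_i.png

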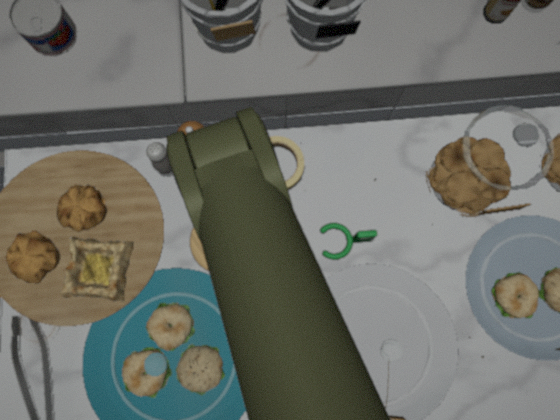

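Call:
send_rows --steps '[[[0,-0.004,0],[0,0,0],0.005],[[0,-0.004,0.002],[0,0,0],0.005],[[0,-0.004,0.004],[0,0,0],0.005],[[0,-0.004,0.006],[0,0,0],0.005],[[0,-0.004,0.0065],[0,0,0],0.005]]'

```text
time_s: 9.8
tool_pos: [0.5924, 0.2254, 0.0514]
tool_rot: [180.0, 0.0, 12.0]
force: [0.0, 0.2, -1.3]
grip_width: 0.0119
```

Call:
send_rows --steps '[[[0,0,0],[0,0,0],0.005],[[0,0,0.0005],[0,0,0],0.005],[[0,0,0.001],[0,0,0],0.005],[[0,0,0.001],[0,0,0],0.005],[[0,0,0.001],[0,0,0],0.005]]'

```text
time_s: 10.22
tool_pos: [0.5928, 0.2256, 0.0511]
tool_rot: [-180.0, -0.0, 12.0]
force: [-0.7, 0.2, -1.0]
grip_width: 0.0116
```

```bash
python3 p.py .5934 .2238 .0505 12; python3 - <<'E'
from fit import *
d=grab('j')
c=d['side']['pixels'][190:300,220:360];cv2.imwrite('pics/side_jc.png',cv2.resize(c,None,fx=5,fy=5,interpolation=cv2.INTER_CUBIC)[...,::-1])
E
```

```text
t 10.22 pos [0.5928 0.2256 0.0511] rot [-1.800e+02 -1.000e-02  1.203e+01] F [-0.7  0.2 -1. ] w 0.0116
shift [0.0002 0.0019 0.0006] norm 0.002 rot [-0.0001 -0.0001  0.0005] q [-40.  25.  21.  97. -10.  60.  -4.]
```

View pics/side_jc.png

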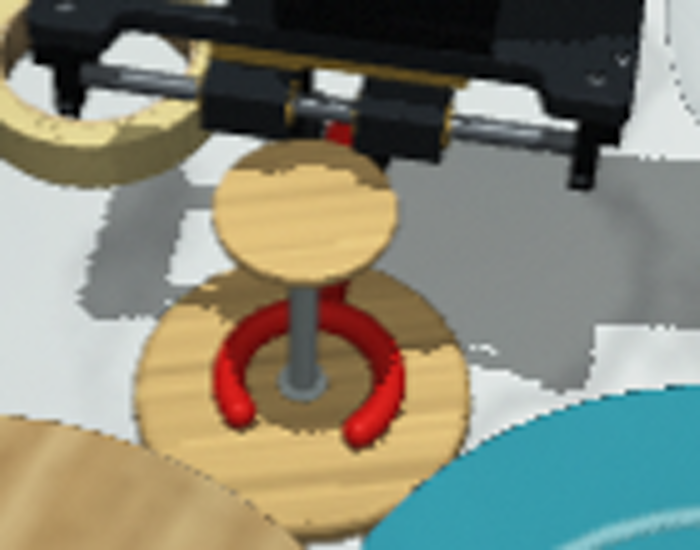

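Call:
send_rows --steps '[[[0,0,0.0005],[0,0,0],0.005],[[0,0,0.001],[0,0,0],0.005],[[0,0,0.001],[0,0,0],0.005],[[0,0,0.001],[0,0,0],0.005],[[0,0,0.001],[0,0,0],0.005]]'

```text
time_s: 10.73
tool_pos: [0.593, 0.2256, 0.0505]
tool_rot: [-180.0, -0.0, 12.0]
force: [-1.4, -0.4, 2.8]
grip_width: 0.0117
```

```bash
python3 p.py .5934 .2238 .0505 12
```

```text
t 10.73 pos [0.593  0.2256 0.0505] rot [-1.7999e+02 -2.0000e-02  1.2030e+01] F [-1.4 -0.4  2.8] w 0.0117
shift [ 0.0001  0.0018 -0.    ] norm 0.002 rot [-0.0001 -0.0004  0.0005] q [-40.  25.  21.  97. -10.  60.  -4.]
```

Call:
send_rows --steps '[[[0,0,0],[0,0,0],0.014],[[0,0,0],[0,0,0],0.02],[[0,0,0],[0,0,0],0.03],[[0,0,0],[0,0,0],0.045],[[0,0,0],[0,0,0],0.045]]'

```text
time_s: 11.15
tool_pos: [0.5928, 0.2257, 0.05]
tool_rot: [-180.0, -0.0, 12.0]
force: [0.3, -0.4, -0.6]
grip_width: 0.0322
```

Call:
send_rows --steps '[[[0,0,0],[0,0,0],0.045],[[0,0,0],[0,0,0],0.045],[[0,0,-0.005],[0,0,0],0.045],[[0,0,-0.015],[0,0,0],0.045],[[0,0,-0.03],[0,0,0],0.045]]'

```text
time_s: 11.57
tool_pos: [0.5919, 0.2253, 0.0798]
tool_rot: [180.0, 0.1, 12.0]
force: [-0.1, -0.6, 0.7]
grip_width: 0.0449
```

Call:
send_rows --steps '[[[0,0,-0.03],[0,0,0],0.045],[[0,0,-0.06],[0,0,0],0.045],[[0,0,-0.09],[0,0,0],0.045],[[0,0,-0.12],[0,0,0],0.045],[[0,0,-0.15],[0,0,0],0.045]]'

```text
time_s: 11.98
tool_pos: [0.5928, 0.2254, 0.233]
tool_rot: [-180.0, -0.1, 12.0]
force: [-0.2, 0.6, -0.2]
grip_width: 0.0451
```

```bash
python3 p.py .593 .05 .26 12; python3 - <<'E'
from fit import *
d=grab('k')
c=d['side']['pixels'][150:300,200:380];cv2.imwrite('pics/side_kc.png',cv2.resize(c,None,fx=4,fy=4,interpolation=cv2.INTER_CUBIC)[...,::-1])
E
```

```text
t 11.98 pos [0.5928 0.2254 0.233 ] rot [-1.7997e+02 -9.0000e-02  1.2020e+01] F [-0.2  0.6 -0.2] w 0.0451
shift [-0.0363  0.1716 -0.0272] norm 0.177 rot [-0.0005 -0.0015  0.0003] q [-41.  17.  22.  86.  -6.  79.  -6.]
```

View pics/side_kc.png

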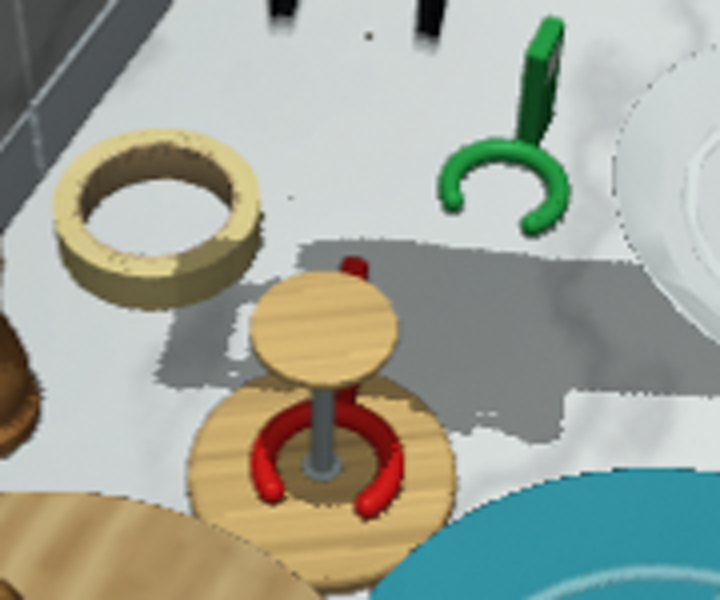

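Call:
send_rows --steps '[[[0,0.02,-0.01],[0,0,0],0.045],[[0,0.06,-0.02],[0,0,0],0.045],[[0,0.1,-0.03],[0,0,0],0.045],[[0,0.12,-0.03],[0,0,0],0.045],[[0,0.12,-0.03],[0,0,0],0.045]]'

```text
time_s: 12.5
tool_pos: [0.6194, 0.0997, 0.262]
tool_rot: [179.8, -0.2, 11.4]
force: [0.1, -1.0, 1.2]
grip_width: 0.045
```

Call:
send_rows --steps '[[[0,0,0],[0,0,0],0.045],[[0,0,0],[0,0,0],0.045],[[0,0,0],[0,0,0],0.045],[[0,0,0],[0,0,0],0.045],[[0,0,0],[0,0,0],0.045]]'

```text
time_s: 12.92
tool_pos: [0.6174, 0.1098, 0.2598]
tool_rot: [-180.0, 0.0, 12.2]
force: [-0.4, -0.8, -0.5]
grip_width: 0.0447
```

```bash
python3 - <<'E'
from fit import *
d=grab('l')
for n in d: print(n,fitm(d,'red',[.582,.274,.012,.21],(n,)))
print('zfree',fitm(d,'red',[.582,.274,.012,.21],('side',),True))
print('green',fitm(d,'green',[.5667,.073,0,.025],('side',)))
o=env.get_obs();print(o['time_s'],o['tool_pos'],o['force'])
c=d['top']['pixels'][150:300,150:330];cv2.imwrite('pics/top_lc.png',cv2.resize(c,None,fx=4,fy=4,interpolation=cv2.INTER_CUBIC)[...,::-1])
E
```

```text
side (array([0.58067536, 0.27345674, 0.37372452]), np.float64(0.5160123705863953))
top (array([0.58213269, 0.27451967, 0.18768329]), np.float64(0.6727122664451599))
zfree (array([0.58093738, 0.2735914 , 0.01096992, 0.37005275]), np.float64(0.5100156664848328))
green (array([0.56650945, 0.07307687, 0.0228289 ]), np.float64(0.16878242790699005))
13.0167 [0.61760174 0.10911853 0.25990894] [ 0.20472055 -0.03321739  0.22684267]
```

View pics/top_lc.png

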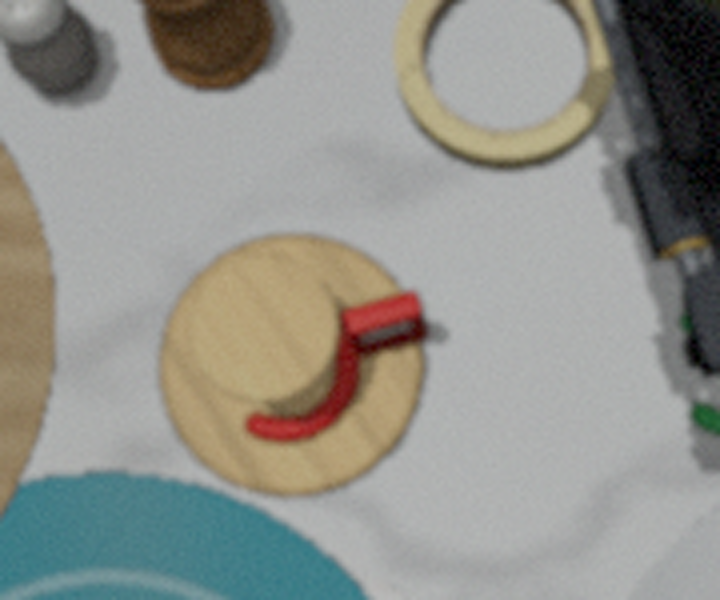

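View pics/side_l.png

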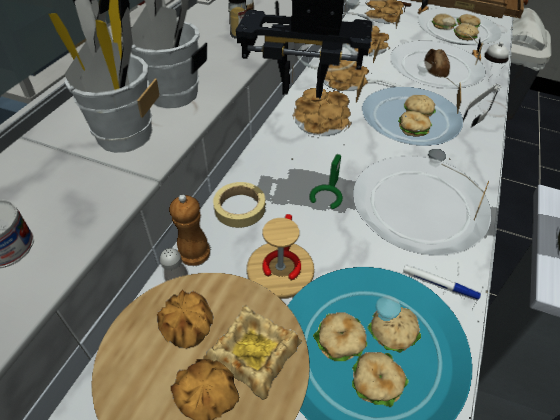

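The top crop shows the red ring lying flat on the foot with its tab upright at about (385,320). The side view shows the rod inside the ring at about (281,264), and the green marker unmoved at about (327,195).

```bash
python3 -c "
from cell import env
print(env.sign_off())"
```

```text
the job is handed in; nothing more can be done
None
```

The red marker is on the capped post, and I handed the job in at about 13 s of the 42 s allowed. I gripped it by its tab, slid it sideways through its gap under the cap, lowered it onto the round foot and let go. The gripper then lifted straight up and backed clear.

**Red marker, last checks:**
- **Position:** both cameras put the ring centre within about 3 mm of the rod. The side fit puts its underside at about 11 mm against the foot's 12 mm, so it sits on the foot. The pictures show the tab upright and the rod well inside the ring.
- **Disagreement:** the two views give different yaw, 11° from the top camera and 21° from the side. The side view is partly hidden by the cap. The top view matches the 12° I released at, and yaw doesn't matter on this post.

**Green marker:** its fitted pose is unchanged to within about 0.5 mm.

**Forces:** the wrist force readings after each move stayed below about 4 N.

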